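Click the unpainted rosette into the spray stand

ROBOT

A 7-joint arm with a two-finger parallel gripper is mounted at the origin on the work surface. World frame = base frame: x ahead of the robot, y to its left, z up, the work surface at z = 0. Lengths are in m, angles in rad, forces in N, time in s.
With the tool pointing down it reaches from about 0.4 to 0.875 m from the base axis. Payload 19.3 kg.
Tool frame: the origin (TCP) lies midway between the tips of the shut fingers; the grasp point (between the pads) lies 19 mm behind it; z points along the fingers, y is the direction in which the jaws open and shut (so a half turn about z gives the same grasp; the last joint's range is limited). The gripper opens to 85 mm and grips with 20 to 120 N. Pads are 22 mm wide; open, the fingers measure 114 mm over their backs; the gripper's body (76 mm by 85 mm) begins 54 mm behind the grasp point. The pads swing forward as they close: fully open they stand 13 mm farther back than shut.
Start: joints at [-1.274, 0.521, -0.036, 1.599, 0.021, 1.021, -0.113], TCP at [0.224, 0.583, 0.231] pointing down, gripper open.
Joint ranges: [-2.91, 2.91], [-0.3, 2.13], [-1.5, 1.42], [0.17, 2.43], [-1.26, 4.41], [0.16, 1.93], [-2.52, 2.52]. Speed limits (rad/s): [1.89, 1.89, 2.39, 2.39, 3.01, 3.01, 3.01].

INTERFACE

Orientations are given as [roll, pitch, yaw] about the fixed x, y, z axes, in that order (R = Rz(yaw) Ry(pitch) Rx(roll)).
In Python, from workcell import telemetry, cams, workorder gives the robot as it stands. The module is installed in compiled form; this text tells all that it offers.
- The arm moves only by the tool apply_moves, never from a script. Its argument "steps" is a list of rows, each a list of 4 numbers: the shift along the tool's x, y, z in cm, then the turn about the tool's z in rad. A call has exactly 10 rows; each row is the pose to reach, as a shift and turn from the pose commanded when the call began, along the tool's axes at that moment; what a row does not reach only later rows make up. A row lasts 1/12 s, in which the tool goes at most 41.7 mm and 7.16 degrees, less where a joint would pass 70% of its speed; a pose out of reach is approached as far as the arm can. A call with a gripper value outside its range is refused whole. "claw" is the closure, from 0 (fully open) to 1 (shut), set as the call begins (left out, the last holds). The fingers move at their own pace and stop on an object; "force" is the grip in N (left out, the last holds). Time passes only in rows, so rows that repeat a pose let the fingers close, or fill a call up. It gives the time, the measured TCP pose, the force and the opening at its end, in the units of the state.
- telemetry.observe(): the state, without advancing time (a new reading comes with each control period).
- cams.grab_frame(name): name is "scene" or "top" or "wrist"; returns a dict with "color" (480x640x3 uint8, red, green, blue), "mtx" (3x3 intrinsics, pixels), "eye" and "orientation" of the camera in the world; the wrist camera has in their place "T_tool_cam" (4x4, takes a point from camera to tool coordinates, whose origin is the TCP and whose axes are the flange's). Camera axes: x right, y down, z forward; pixel columns grow to the right and rows downward; lengths in m; the calibration is good to about 2 mm. A picture is of the moment at which its call begins: read the wrist's pose just before it. There is no depth.
- workorder.job_done(): hands the job in, once; it reports no verdict.
Trained networks look in the newest picture that a camera, given by its name, has taken for a name from the list of things; names that differ only in an ending like _2 or _b are one class to them, and where a whole thing is asked for, a point or a joint stands for the part that bears it (a point fixed in the world has none). Each returns a list of dicts, best first, with "score" (0 to 1); they miss things now and then, are a little off and sometimes report something else, mostly with a low value. They report only what shows in the picture. A call takes as long as a camera call. They do not tell look-alikes from the thing itself.
- cams.find_in(camera, name): "box" ([left, top, width, height] in pixels, round what is visible of it).
- cams.pinpoint(camera, name): "uv" ([column, row] in pixels: a listed point, or the origin of a listed thing).
The state is a dict: "clock": time; "qpos": joint angles; "qd": joint speeds; "joint_efforts": joint torques, N m; "position": TCP position; "tool_rot": TCP orientation; "force": force on the tool from outside, world axes, zero at the start; "moment": the same for the moment, N m; "grip_width": finger opening in m.
Only numpy, scipy, OpenCV 4.12 (cv2) and the standard library are available. Lean on these libraries where they do the work, as an engineer would, in place of code of your own. Each camera call takes 0.05 s, during which the arm holds its last target. There are 200 camera calls.

TASK

Take the bare white rosette, the one not yet painted, by its square head and press its wooden stub straight down into the red cup of the spray stand until it clicks past the sprung balls and is fully home and upright, then let go and draw away. Leave the gold and the blue rosette where they are.

Things in the scene. Friction and masses are not known exactly. Their poses are not given: they have to be found in the camera images.
- white_rosette: Unpainted white square head 54x54x18 mm, flower on top, glued on a round wooden stub 40 mm across, 62 long, on which it stands; 86 high, 150 g. Origin: centre of the stub's foot; z up, x, y along the square's edges. Head's sides are 62 to 80 mm up: grip across two of them. Foot tapers to 28 mm over 11 mm; groove 3.5 deep at 21 mm up. May stand in the cup at any yaw.
- gold_rosette: Bystander: same shape and size as the white rosette, head painted gold. Origin: centre of the stub's foot; z up, x and y along the square's edges.
- blue_rosette: Bystander: same shape and size as the white rosette, head painted blue. Origin: centre of the stub's foot; z up, x and y along the square's edges.
- spray_stand: Fixed: steel disc 130 mm wide, 8 thick, with a red cup, 4 steel barrels round it. Origin: on the cup's axis at the disc's underside, on the bench; z up. Rim 50 mm high, mouth 76 wide, narrowing in 12 mm to a 56 bore down to the disc. 4 sprung balls stand 11 mm into it at 29 high. A stub first rests on them, foot 26 mm above the bench; 6-15 N clicks it home, foot on the disc at 8 mm.
Mind the look-alikes: they are no part of the job. Of the things that look like the spray_stand, take the one that is nearest to the robot's base at the start.

How it is judged:
By the outcome, as a careful person would: the job done as asked, in the order asked, and still so for the second after the job is handed in, with the robot touching nothing.
It also fails if it takes over 35 s, if anything falls off the work surface, if the arm or the gripper's body presses on something with over 40 N, if the wrist force passes 120 N, or if a joint passes its speed limit or range.

## Working session

There is one attempt and no reset: what is moved stays moved. The work goes in short steps, Python scripts to look and compute and a tool call to move; the robot and the scene stay as the last step left them, time stands still between calls to the robot, and variables do not carry over. Pictures are saved under pics/ and viewed, about 8 in all and at most 12, crops included, and the job is handed in when it is done.

Besides the shell and the picture viewer there is one more tool, called after "Emit:" as a command line: name --pt "numbers of a row" for each row, then --argument value for the rest. apply_moves: Moves the arm, as the interface text tells. Its arguments: {"type":"object","properties":{"steps":{"type":"array"},"claw":{"type":"number"},"force":{"type":"number"}},"required":["steps"]}

```bash
mkdir -p pics; cat > h.py <<'E'
import numpy as np,cv2
from scipy.spatial.transform import Rotation as R
from workcell import telemetry,cams,workorder
def Rm(o):
    o=np.array(o,float)
    if o.shape==(3,3): return o
    return R.from_euler('xyz',o).as_matrix() if o.size==3 else R.from_quat(o).as_matrix()
def campose(f,s=None):
    if 'T_tool_cam' in f:
        T=np.eye(4);T[:3,:3]=Rm(s['tool_rot']);T[:3,3]=s['position'];T=T@np.array(f['T_tool_cam']);return T[:3,3],T[:3,:3]
    return np.array(f['eye']),Rm(f['orientation'])
def pix2z(uv,z,f,s=None):
    e,r=campose(f,s);d=r@np.linalg.inv(f['mtx'])@np.array([uv[0],uv[1],1.]);return e+d*(z-e[2])/d[2]
def proj(p,f,s=None):
    e,r=campose(f,s);q=np.array(f['mtx'])@(r.T@(np.array(p)-e));return q[:2]/q[2]
def save(f,n,c=None):
    im=f['color'][:,:,::-1]
    cv2.imwrite('pics/'+n,im)
E
python3 - <<'E'
from h import *
s=telemetry.observe();print(s)
for c in ('top','scene'):
    f=cams.grab_frame(c);save(f,c+'0.png');print(c,f['eye'],f['orientation'],f['mtx'])
    for n in('white_rosette','gold_rosette','blue_rosette','spray_stand'):
        for d in cams.find_in(c,n)[:4]:print(n,'box',np.round(d['box']),d['score'])
        for d in cams.pinpoint(c,n)[:4]:print(n,np.round(d['uv']),round(d['score'],2),pix2z(d['uv'],0,f).round(3))
E
```

```text
{'clock': 0.0, 'qpos': array([-1.27421385,  0.52204016, -0.03634527,  1.59996752,  0.02121397,
        1.02112348, -0.11278699]), 'qd': array([ 2.63840246e-03,  6.98586302e-04, -1.32938556e-03, -2.92375002e-04,
       -6.39637365e-05,  9.61760733e-04, -1.43905810e-03]), 'joint_efforts': array([-3.26527270e-04, -9.27107191e+01,  1.97969958e+00, -3.69938207e+01,
        1.78260991e-02,  8.18463770e-03,  3.44667842e-05]), 'position': array([0.22404362, 0.58311131, 0.23072375]), 'tool_rot': array([-3.14044279e+00,  8.52963040e-05,  2.77483533e+00]), 'force': array([ 0.18186561, -0.83500898, -0.17307783]), 'moment': array([-0.02863518,  0.01816338, -0.02493587]), 'grip_width': 0.08574621002443303}
top [0.57776426 0.04635044 1.10814956] [-3.09437499 -0.02166562 -1.59411696] [[518.40446185   0.         314.23213402]
 [  0.         518.40446185 243.41238098]
 [  0.           0.           1.        ]]
white_rosette box [207. 227.  31.  29.] 0.84
white_rosette [227. 243.] 0.57 [0.635 0.207 0.   ]
gold_rosette box [452. 270.  40.  38.] 0.58
gold_rosette [458. 288.] 0.58 [ 0.528 -0.285  0.   ]
b
[... 637 characters left out ...]
0.           0.           1.        ]]
white_rosette box [381. 237.  34.  48.] 0.88
white_rosette [392. 280.] 0.77 [0.633 0.208 0.   ]
gold_rosette box [234. 164.  26.  35.] 0.58
gold_rosette [244. 194.] 0.8 [ 0.53  -0.294  0.   ]
blue_rosette box [431. 209.  34.  42.] 0.95
blue_rosette [441. 244.] 0.61 [0.444 0.245 0.   ]
spray_stand box [171. 242.  67.  51.] 0.89
spray_stand box [434. 269.  71.  63.] 0.89
spray_stand box [289. 213.  56.  43.] 0.72
spray_stand box [189. 206.  57.  41.] 0.71
spray_stand [316. 236.] 0.96 [ 0.587 -0.014  0.   ]
spray_stand [204. 271.] 0.9 [ 0.835 -0.137  0.   ]
spray_stand [465. 305.] 0.88 [0.619 0.36  0.   ]
spray_stand [217. 229.] 0.66 [ 0.701 -0.23   0.   ]
```

View pics/top0.png

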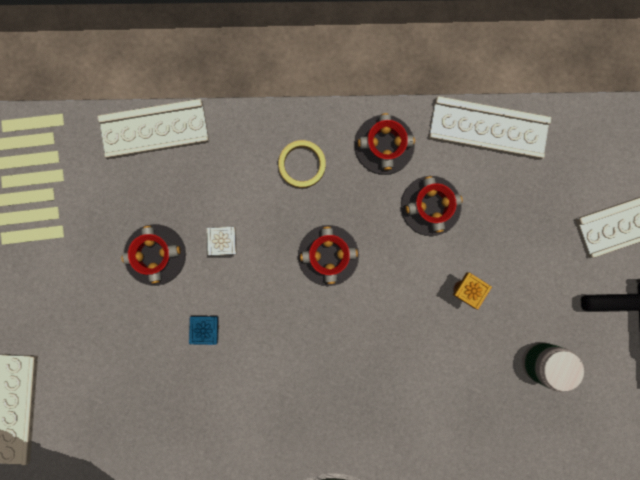

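View pics/scene0.png

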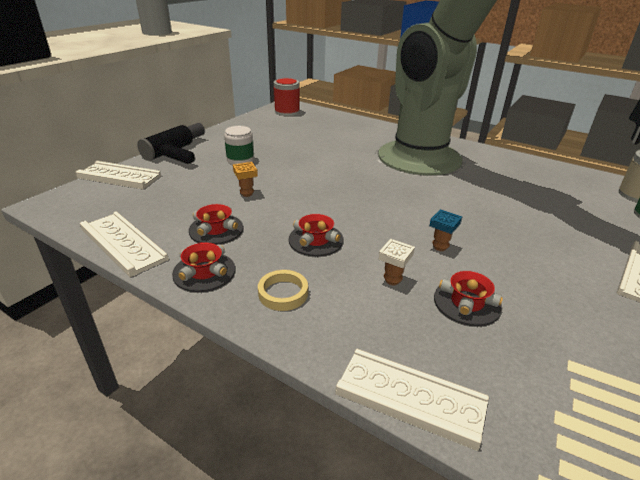

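```bash
python3 - <<'E'
from h import *
s=telemetry.observe();Rt=Rm(s['tool_rot'])
f=cams.grab_frame('top');im=f['color'];hsv=cv2.cvtColor(im,cv2.COLOR_RGB2HSV)
def big(m,x,y,w,h):
    k=np.zeros(m.shape,np.uint8);k[y:y+h,x:x+w]=m[y:y+h,x:x+w]
    return max(cv2.findContours(k,0,1)[0],key=cv2.contourArea)
w=big(((hsv[...,2]>150)&(hsv[...,1]<60)).astype(np.uint8),195,215,55,55)
r=cv2.minAreaRect(w);P=[pix2z(p,.08,f) for p in cv2.boxPoints(r)]
c=np.mean(P,0);print('white',c,[np.linalg.norm(P[i]-P[i-1]) for i in range(4)])
a=np.arctan2(*(P[1]-P[0])[[1,0]]);print('yaw mod 90 deg',np.degrees(a)%90,'tool y dir',np.degrees(np.arctan2(Rt[1,1],Rt[0,1])))
q=big(((hsv[...,1]>150)&(hsv[...,2]>60)&((hsv[...,0]<6)|(hsv[...,0]>174))).astype(np.uint8),295,215,70,75)
e=cv2.fitEllipse(cv2.convexHull(q));print('cup',pix2z(e[0],.05,f),e)
print('tool shift cm',Rt.T@(np.r_[c[:2],.18]-s['position'])*100)
E
```

```text
white [0.63592024 0.2076795  0.08      ] [np.float64(0.0535055150225727), np.float64(0.05525141830885782), np.float64(0.05357608855085116), np.float64(0.055120963899715866)]
yaw mod 90 deg 2.602013762848145 tool y dir 68.98079230569365
cup [ 0.60376892 -0.00693907  0.05      ] ((328.7848815917969, 254.5607147216797), (40.46207046508789, 41.385009765625), 76.34407043457031)
tool shift cm [-51.91220416 -20.30358939   5.13198602]
```

Emit:
apply_moves --pt "-2 -0.8 0 -0.02" --pt "-5 -2 0 -0.07" --pt "-8.6 -3.4 0 -0.13" --pt "-12.3 -4.8 0 -0.19" --pt "-16 -6.3 0 -0.25" --pt "-19.7 -7.7 0 -0.31" --pt "-23.4 -9.2 0 -0.36" --pt "-27.1 -10.6 0 -0.4" --pt "-30.8 -12 0 -0.41" --pt "-34.5 -13.5 0 -0.41" --claw 0

```text
clock: 1.78
position: [0.4991, 0.3322, 0.2315]
tool_rot: [3.141, 0.0, -3.097]
force: [1.2, 0.4, 0.1]
grip_width: 0.0854
```

```bash
python3 - <<'E'
from h import *
s=telemetry.observe();Rt=Rm(s['tool_rot']);print(s['clock'],s['position'],s['tool_rot'],s['qpos'])
print('tool shift cm',Rt.T@(np.r_[.636,.2077,.18]-s['position'])*100,'tool y',np.degrees(np.arctan2(Rt[1,1],Rt[0,1])))
E
```

```text
1.7833 [0.49907572 0.33215596 0.23148382] [ 3.14129085e+00  2.20807346e-04 -3.09747643e+00] [-0.63846157  0.48052592 -0.0676849   1.66854947  0.03719484  0.99341369
  0.89611418]
tool shift cm [-13.12909374 -13.0389034    5.14734603] tool y 92.52767708800117
```

Emit:
apply_moves --pt "-2.5 -2.5 0.5 0" --pt "-5 -5 1.5 0" --pt "-7.5 -7.5 3 0" --pt "-9.8 -9.8 4 0" --pt "-11.5 -11.5 4.7 0" --pt "-12.6 -12.6 5 0" --pt "-13.1 -13 5 0" --pt "-13.1 -13 5 0" --pt "-13.1 -13 5 0" --pt "-13.1 -13 5 0"

```text
clock: 2.62
position: [0.6334, 0.2113, 0.182]
tool_rot: [3.141, 0.0, -3.096]
force: [-0.1, 0.5, -0.2]
grip_width: 0.0853
```

```bash
python3 - <<'E'
from h import *
s=telemetry.observe();Rt=Rm(s['tool_rot']);print(s['clock'],s['position'],s['tool_rot'])
f=cams.grab_frame('wrist');save(f,'w1.png')
for d in cams.find_in('wrist','white_rosette')[:2]:print(d)
for d in cams.pinpoint('wrist','white_rosette')[:2]:print(d,pix2z(d['uv'],0,f,s))
im=f['color'].copy()
for x in(-.027,.027):
  for y in(-.027,.027):
    p=proj([.636+x,.2077+y,.08],f,s);print(p);cv2.circle(im,tuple(int(v) for v in p),4,(255,0,0),2)
cv2.imwrite('pics/w1.png',im[:,:,::-1])
E
```

```text
2.6167 [0.63342999 0.21132259 0.18195473] [ 3.14061012e+00  3.43597607e-04 -3.09636776e+00]
{'box': [274.2, 195.6, 84.5, 83.3], 'score': 0.74}
{'uv': [315.3, 217.7], 'score': 0.64} [0.63741407 0.20859842 0.        ]
[274.97922245 201.6089651 ]
[354.54623387 205.08895547]
[274.1505811  275.81191448]
[349.1429701  278.89877679]
```

View pics/w1.png

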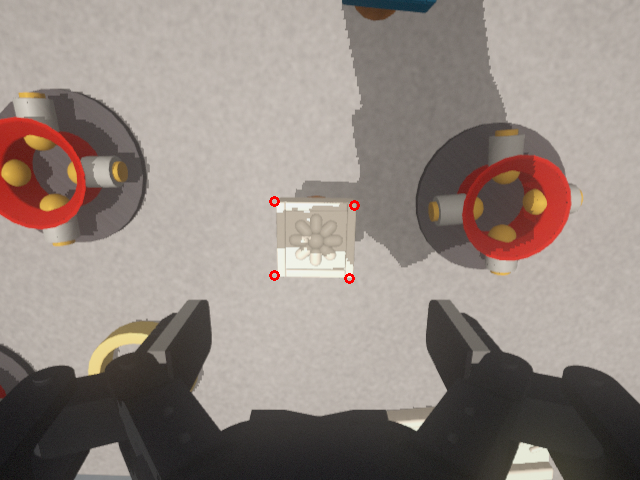

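Emit:
apply_moves --pt "-0.2 -0.3 1 0" --pt "-0.2 -0.3 3 0" --pt "-0.2 -0.3 5.5 0" --pt "-0.2 -0.3 8 0" --pt "-0.2 -0.3 10.2 0" --pt "-0.2 -0.3 11.8 0" --pt "-0.2 -0.3 12.8 0" --pt "-0.2 -0.3 13.3 0" --pt "-0.2 -0.3 13.4 0" --pt "-0.2 -0.3 13.4 0"

```text
clock: 3.6
position: [0.6366, 0.2066, 0.0477]
tool_rot: [3.141, 0.0, -3.098]
force: [0.6, 0.2, 0.6]
grip_width: 0.0854
```

```bash
python3 - <<'E'
from h import *
s=telemetry.observe();print(s['clock'],s['position'],s['tool_rot'],s['force'])
f=cams.grab_frame('wrist');save(f,'w2.png')
E
```

```text
3.6 [0.63663772 0.20660732 0.04765141] [ 3.14145587e+00  4.72461269e-04 -3.09839820e+00] [0.55643405 0.21748221 0.55752706]
```

View pics/w2.png

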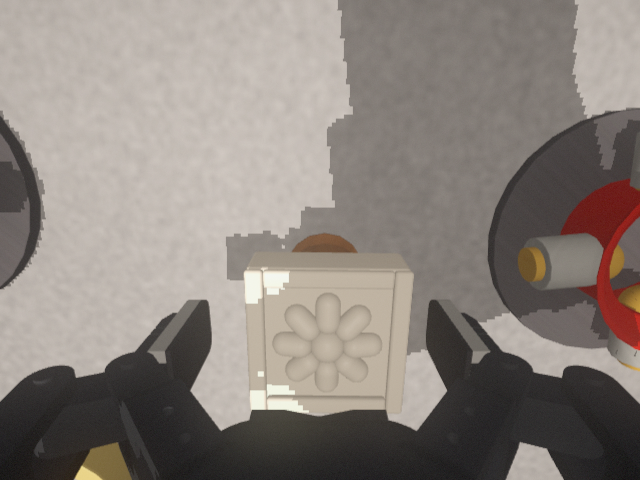

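Emit:
apply_moves --pt "0 0.1 0 0" --pt "0 0.2 0 0" --pt "0 0.2 0 0" --pt "0 0.2 0 0" --pt "0 0.2 0 0" --pt "0 0.2 0 0" --pt "0 0.2 0 0" --pt "0 0.2 0 0" --pt "0 0.2 0 0" --pt "0 0.2 0 0" --claw 1 --force 70

```text
clock: 4.48
position: [0.6368, 0.209, 0.0483]
tool_rot: [3.141, 0.001, -3.098]
force: [-2.0, 0.0, 7.2]
grip_width: 0.0532
```

Emit:
apply_moves --pt "0 0 -0.5 0" --pt "0 0 -2 0" --pt "0 0 -4 0" --pt "0 0 -6 0" --pt "0.2 -0.5 -7.5 0" --pt "0.7 -2 -8 0" --pt "1.5 -4.5 -8 0" --pt "2.4 -7.5 -8 0" --pt "3.2 -10 -8 0" --pt "3.8 -11.7 -8 0"

```text
clock: 5.32
position: [0.6021, 0.0855, 0.1274]
tool_rot: [-3.14, -0.001, -3.101]
force: [1.0, -0.8, -1.1]
grip_width: 0.053
```

Emit:
apply_moves --pt "0 0 0 0" --pt "0 0 0 0" --pt "0 0 0 0" --pt "0 0 0 0" --pt "0 0 0 0" --pt "0 0 0 0" --pt "0 0 0 0" --pt "0 0 0 0" --pt "0 0 0 0" --pt "0 0 0 0"

```text
clock: 6.15
position: [0.6034, 0.09, 0.1273]
tool_rot: [-3.142, -0.0, -3.098]
force: [0.7, -0.0, -2.2]
grip_width: 0.0533
```

```bash
python3 - <<'E'
from h import *
s=telemetry.observe();print(s['clock'],s['position'],s['tool_rot'],s['force'])
f=cams.grab_frame('wrist');save(f,'w3.png')
for n in('spray_stand','white_rosette'):
  for d in cams.find_in('wrist',n)[:2]:print(n,d)
  for d in cams.pinpoint('wrist',n)[:2]:print(n,d,pix2z(d['uv'],0 if n[0]=='s' else .08,f,s))
im=f['color'];hsv=cv2.cvtColor(im,cv2.COLOR_RGB2HSV)
m=((hsv[...,1]>150)&(hsv[...,2]>60)&((hsv[...,0]<6)|(hsv[...,0]>174))).astype(np.uint8)
for q in cv2.findContours(m,0,1)[0]:
  if cv2.contourArea(q)>800:
    print(cv2.boundingRect(q))
t=np.linspace(0,6.28,40);im=im.copy()
for r,z,col in((.038,.05,(0,255,0)),(.065,.008,(0,0,255))):
  for a in t: cv2.circle(im,tuple(int(v) for v in proj([.6035+r*np.cos(a),-.007+r*np.sin(a),z],f,s)),1,col,-1)
cv2.imwrite('pics/w3.png',im[:,:,::-1])
E
```

```text
6.15 [0.60338939 0.09001121 0.12727655] [-3.14151871e+00 -5.93588500e-05 -3.09834469e+00] [ 0.74017476 -0.02422177 -2.23823246]
spray_stand {'box': [3.0, 407.7, 138.9, 72.3], 'score': 0.92}
spray_stand {'box': [85.3, 133.2, 192.9, 182.5], 'score': 0.82}
spray_stand {'uv': [191.7, 222.2], 'score': 0.63} [ 0.60219261 -0.00659627  0.        ]
white_rosette {'box': [231.8, 232.6, 175.1, 180.1], 'score': 0.69}
white_rosette {'uv': [322.6, 258.0], 'score': 0.84} [0.59878303 0.09195251 0.08      ]
(101, 177, 131, 125)
```

View pics/w3.png

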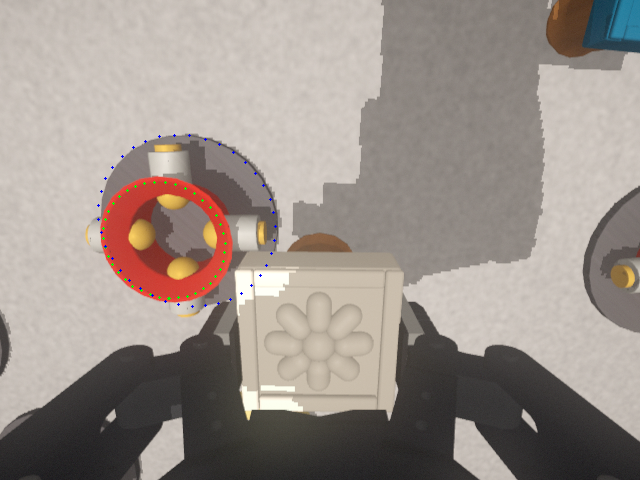

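```bash
python3 - <<'E'
from h import *
s=telemetry.observe();Rt=Rm(s['tool_rot']);f=cams.grab_frame('wrist')
p=s['position']
for uv,z in(((319,340),.162),((237,270),.159),((402,270),.159)):print(pix2z(uv,z,f,s)-p)
# far edge of stub foot rim (taper, r=20 at z=.079+.011)
t=np.linspace(0,6.28,60)
for r,z in((.02,.09),(.014,.079),(.02,.14)):print(r,z,min((proj([p[0]+r*np.cos(a),p[1]+r*np.sin(a),z],f,s) for a in t),key=lambda v:v[1]))
print('shift cm',Rt.T@(np.r_[.6035,-.007,p[2]]-p)*100)
E
```

```text
[-4.09156546e-03 -9.26995583e-05  3.46934043e-02]
[-0.02685802 -0.02773326  0.0316934 ]
[-0.02913752  0.02582429  0.0316934 ]
0.02 0.09 [318.3585755  235.85506136]
0.014 0.079 [318.47640608 240.94229685]
0.02 0.14 [318.26270925 271.63044099]
shift cm [ 4.10016414e-01 -9.68947013e+00 -5.85409657e-05]
```

Emit:
apply_moves --pt "0 -0.8 0 0" --pt "0.1 -2.3 0 0" --pt "0.2 -4.2 0 0" --pt "0.3 -6.2 0 0" --pt "0.3 -8 0 0" --pt "0.3 -9.2 0 0" --pt "0.3 -9.7 0 0" --pt "0.3 -9.7 0 0" --pt "0.3 -9.7 0 0" --pt "0.3 -9.7 0 0"

```text
clock: 7.28
position: [0.6046, -0.0059, 0.1273]
tool_rot: [3.141, -0.0, -3.097]
force: [-0.4, 0.3, -1.4]
grip_width: 0.053
```

```bash
python3 - <<'E'
from h import *
s=telemetry.observe();print(s['clock'],s['position'],s['tool_rot'],s['force'])
f=cams.grab_frame('scene');im=f['color'].copy()
t=np.linspace(0,6.28,40);x,y,z0=s['position'];z0-=.048
for r,z,cx,cy in((.038,.05,.6035,-.007),(.014,z0,x-.001,y),(.02,z0+.011,x-.001,y)):
  for a in t: cv2.circle(im,tuple(int(v) for v in proj([cx+r*np.cos(a),cy+r*np.sin(a),z],f)),0,(0,255,0),-1)
cv2.imwrite('pics/s3.png',cv2.resize(im[150:290,240:400,::-1],None,fx=4,fy=4,interpolation=0))
E
```

```text
7.2833 [ 0.60457099 -0.00588852  0.12725991] [ 3.14099198e+00 -3.80359619e-05 -3.09726391e+00] [-0.40971682  0.27167945 -1.41168328]
```

View pics/s3.png

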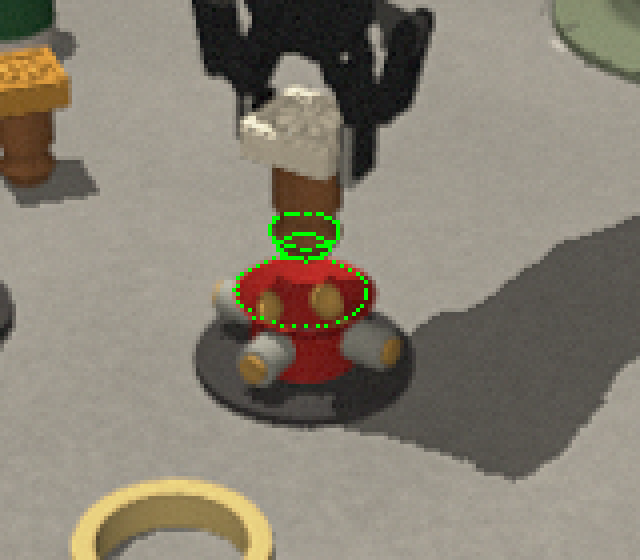

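Emit:
apply_moves --pt "0 -0.1 0.5 0" --pt "0 -0.1 1.3 0" --pt "0 -0.1 2.2 0" --pt "0 -0.1 3.1 0" --pt "0 -0.1 3.9 0" --pt "0 -0.1 4.4 0" --pt "0 -0.1 4.7 0" --pt "0 -0.1 4.8 0" --pt "0 -0.1 4.8 0" --pt "0 -0.1 4.8 0"

```text
clock: 8.17
position: [0.6048, -0.0081, 0.0796]
tool_rot: [-3.142, 0.0, -3.098]
force: [-0.8, 0.2, -1.8]
grip_width: 0.0528
```

Foot about 31 mm up, no contact. Pressing to the home height (TCP about 0.056).

Emit:
apply_moves --pt "0 0 0.3 0" --pt "0 0 0.6 0" --pt "0 0 0.9 0" --pt "0 0 1.2 0" --pt "0 0 1.5 0" --pt "0 0 1.8 0" --pt "0 0 2.0 0" --pt "0 0 2.2 0" --pt "0 0 2.2 0" --pt "0 0 2.2 0"

```text
clock: 9.0
position: [0.6044, -0.0069, 0.0567]
tool_rot: [3.14, -0.001, -3.098]
force: [1.5, 6.7, -6.1]
grip_width: 0.0531
```

Emit:
apply_moves --pt "0 0 0.1 0" --pt "0 0 0.15 0" --pt "0 0 0.2 0" --pt "0 0 0.2 0" --pt "0 0 0.2 0" --pt "0 0 0.2 0" --pt "0 0 0.2 0" --pt "0 0 0.2 0" --pt "0 0 0.2 0" --pt "0 0 0.2 0"

```text
clock: 9.83
position: [0.605, -0.0069, 0.0562]
tool_rot: [3.14, 0.001, -3.098]
force: [-4.0, 7.2, 17.6]
grip_width: 0.0531
```

Emit:
apply_moves --pt "0 0 -0.1 0" --pt "0 0 -0.1 0" --pt "0 0 -0.1 0" --pt "0 0 -0.1 0" --pt "0 0 -0.1 0" --pt "0 0 -0.1 0" --pt "0 0 -0.1 0" --pt "0 0 -0.1 0" --pt "0 0 -0.1 0" --pt "0 0 -0.1 0" --claw 0

```text
clock: 10.67
position: [0.6046, -0.0081, 0.0563]
tool_rot: [-3.142, -0.0, -3.098]
force: [-0.6, 0.0, -0.1]
grip_width: 0.0852
```

Emit:
apply_moves --pt "0 0 -0.5 0" --pt "0 0 -1.5 0" --pt "0 0 -3 0" --pt "0 0 -5 0" --pt "0 0 -7 0" --pt "0 0 -9 0" --pt "0 0 -11 0" --pt "0 0 -12.5 0" --pt "0 0 -13.5 0" --pt "0 0 -14 0"

```text
clock: 11.5
position: [0.6051, -0.0081, 0.1983]
tool_rot: [3.142, 0.002, -3.099]
force: [0.0, -0.5, 0.1]
grip_width: 0.0855
```

```bash
python3 - <<'E'
from h import *
s=telemetry.observe();print(s['clock'],s['position'],s['force'],s['grip_width'])
f=cams.grab_frame('scene');im=f['color'].copy();g=cams.grab_frame('wrist')
for d in cams.pinpoint('scene','white_rosette')[:1]:print(d,pix2z(d['uv'],.008,f))
t=np.linspace(0,6.28,60)
for cx,cy in ((.6035,-.007),):
  for a in t:
    v=np.array([np.cos(a),np.sin(a)]);v*=.027/max(abs(v));c,n=np.cos(.045),np.sin(.045);v=[c*v[0]-n*v[1],n*v[0]+c*v[1]]
    cv2.circle(im,tuple(int(k) for k in proj([cx+v[0],cy+v[1],.088],f)),0,(0,255,0),-1)
A=cv2.resize(im[150:290,240:400,::-1],(400,350),interpolation=0);B=cv2.resize(g['color'][:,:,::-1],(400,350))
cv2.imwrite('pics/fin.png',np.hstack([A,B]))
E
```

```text
11.5 [ 0.60511789 -0.00806389  0.19833232] [ 0.02553605 -0.49184811  0.0728856 ] 0.08553881271780187
{'uv': [316.5, 234.9], 'score': 0.81} [ 0.59156111 -0.01120969  0.008     ]
```

View pics/fin.png

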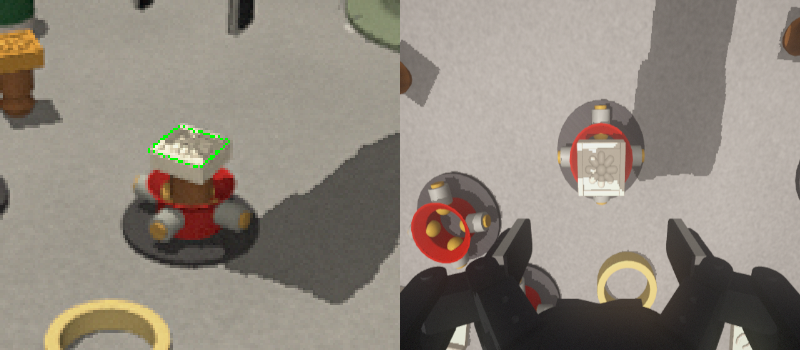

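The rosette's head matches the outline predicted for it being home: top at 88 mm, level and on the cup's axis. The gripper is clear of it, so I'm handing the job in.

```bash
python3 -c "
from h import *
print(workorder.job_done())"
```

```text
the job is handed in; nothing more can be done
None
```

The white rosette is in the red cup of the stand nearest the base, at about (0.604, -0.007). I gripped it by its head, pressed it straight down, let go and drew up 14 cm. The job was handed in at about 11.6 s.

**Pressed home:**
- During the press the wrist force turned into a slight downward pull, which fits the balls snapping into the groove.
- It then rose to +17.6 N with the foot at about 8 mm, so the stub is on the disc.
- While I still held it there was a side force of about 7 N. It fell to zero once I let go.

**Last checks:**
- In the last scene picture the head matches the outline predicted for fully home and upright.
- After letting go the tool force was under 1 N, and the gripper was open and clear.
- I never moved near the gold and blue rosettes, but I did not measure their positions again at the end.
- One check disagreed: the network's final point for the rosette from the scene camera was about 1 cm off in x. It had also put this stand's origin about as far off at the start, so I relied on the outline and the contact height.

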